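# Run a jar round the bend into the filling bay

### The job

Stand the empty open jar in the pocket of the aluminium carrier on the filling track. Then slide the carrier along between the guide rails, round the bend and past the sprung side pad into the filling bay, flat on the bed and without forcing it against the rails, until it meets the tip of the stop screw, and seat it there with a firm push of about 10 N, not a ram. Leave it touching the stop with the jar upright in its pocket, let go, and leave the other things on the bench where they are.

Things in the scene. Friction and masses are not known exactly. Their poses are not given: they have to be found in the camera images.
- track: Fixed slide bed of the filling track, flat steel, top 12 mm above the bench. Its frame T lies on the bench top, under the channel's centre line where the straight infeed ends and the bend begins: +y is the travel along the infeed, +x the travel along the bay, +z up. Coordinates in T are in mm. The bed begins at y = -250. Left of the bay at (235, 425): a filling machine 220 tall.
- rails: White guide rails, origin and axes as T, 8 mm thick, tops at z = 35, channel 64 wide. Infeed: centre line x = 0, y from -215 (mouth flared up to -175) to 0. Bend: quarter circle to the right, centre line radius 122 about (122, 0). Bay: centre line y = 122, x from 122 to 314, narrowing over its first 45 mm to 58 wide. Clamp brackets outside the rails reach z = 42.
- stop: Rigid end stop: bracket across the bay, face at T x = 294 towards -x, 30 mm high, and in it a screw with a black rubber tip (22 mm across, centre 15 mm above the bed) that the carrier's nose must meet. The screw's setting is not measured: its tip stands 9 to 49 mm out of the face, to be found by feel. Origin at T (294, 122, 12): middle of the face's lower edge; axes as T; not the tip.
- side_pad (a joint): Sprung round pad, black plastic, 24 mm across, z = 15 to 35, in a gap of the bay's T -y rail, its middle at T x = 206. Value in m: 0 = standing out 6 mm into the channel; about 0.002 to 0.006 with the carrier beside it. It presses sideways with 2 to 3.5 N; moving the carrier past it takes 4 to 12 N in all (friction varies), felt well before the stop.
- carrier: Aluminium jar carrier, 0.36 to 0.6 kg, loose on the bed in the infeed: a block 108 x 54 x 30 mm, corners rounded 12 mm in plan. Origin: on its underside below the centre of the jar pocket. +x is its travel: nose at x = +46 mm, flat tail face at -62 mm. Round pocket 45 mm across, 16 mm deep, small chamfer; its floor is 14 mm above the origin, the block's top 30 mm.
- carrier_tail (a point): Centre of the carrier's tail face, 62 mm behind its origin and 15 mm above its underside: the place to push.
- jar: Empty open plastic jar without a lid, grey, 40 mm diameter, 60 mm tall (neck 37 mm diameter over the top 8 mm), about 60 g. Origin: centre of its underside; +z to its mouth. Starts standing on the bench.
- lidjar1: Full jar of the same kind with a white lid, 43 mm diameter, 64 mm tall; bystander. Origin: centre of its underside.
- lidjar2: Another full jar with a white lid, the same; bystander. Origin: centre of its underside.
- bottle1: Glaze bottle, 52 mm diameter, 150 mm tall; bystander. Origin: centre of its underside.
- bottle2: Glaze bottle, 52 mm diameter, 130 mm tall; bystander. Origin: centre of its underside.
- tiles: Stack of four 60 x 60 mm test tiles, 24 mm high, inside the bend; bystander. Origin: centre of its underside.
- vase: White bisque vase, 60 mm wide, 85 mm tall; bystander. Origin: centre of its underside.
- brushcup: Brush cup, 76 mm wide at the rim, 90 mm tall, with brushes up to 230 mm; bystander. Origin: centre of its underside.

How it is judged:
On the way, in this order (a step that is already met when the one before it is completed fails the run):
1. the jar stands in the carrier's pocket, released, with the carrier still in the infeed (horizontal distance between jar and carrier below 0.004 m and z of jar in the frame of carrier below 0.0165 m and angle between jar's own z axis and vertical below 0.1 rad and contact force between the fingers and jar below 0.1 N and y of carrier in the frame of track below 0.03 m), for 0.2 s.
2. the carrier has come round the bend and points into the bay (x of carrier in the frame of track above 0.12 m and y of carrier in the frame of track above 0.105 m and horizontal distance between jar and carrier below 0.004 m), for 0.1 s.
3. the carrier is pressed against the end stop with at least 5 N (contact force between carrier and stop above 5 N), for 0.2 s.
At the end, for the whole second after the job is handed in: The carrier is home in the bay: nose still touching the stop (over 0.1 N), origin beyond T x = 195 mm, in line with the bay within 0.06 rad, flat on the bed, the jar upright (within 0.1 rad) on the floor of its pocket within 4 mm of the middle; all released and at rest (contact force between carrier and stop above 0.1 N and x of carrier in the frame of track above 0.195 m and angle between the x axis of carrier and the x axis of track, either way round below 0.06 rad and z of carrier in the frame of track below 0.0135 m and horizontal distance between jar and carrier below 0.004 m and z of jar in the frame of carrier below 0.0165 m and angle between jar's own z axis and vertical below 0.1 rad and linear speed of each of carrier, jar below 0.01 m/s).
It fails at once if the carrier is forced against the guide rails (over 15 N) (contact force between carrier and rails above 15 N).
It fails at once if the end stop is rammed (over 15 N) (contact force between carrier and stop above 15 N).
It fails at once if the carrier is lifted or tipped off the bed (z of carrier in the frame of track above 0.02 m or angle between carrier's own z axis and vertical above 0.12 rad).
It fails at once if a bystander is disturbed by more than 25 mm (distance of any of lidjar1, lidjar2, bottle1, bottle2, tiles, vase, brushcup from where it was at the start of the episode above 0.025 m).
It also fails if it takes over 72 s, if anything falls off the work surface, if the arm or the gripper's body presses on something with over 40 N, if the wrist force passes 120 N, or if a joint passes its speed limit or range.

### The arm

A 7-joint arm with a two-finger parallel gripper is mounted at the origin on the work surface. World frame = base frame: x ahead of the robot, y to its left, z up, the work surface at z = 0. Lengths are in m, angles in rad, forces in N, time in s.
With the tool pointing down it reaches from about 0.4 to 0.875 m from the base axis. Payload 19.3 kg.
Tool frame: the origin (TCP) lies at the very end of the fingers, on their centre line; the grasp point (between the pads) lies 19 mm behind it; z points along the fingers, y is the line along which they close (so a half turn about z gives the same grasp; the last joint's range is limited). The gripper opens to 85 mm and grips with 20 to 120 N. Pads are 22 mm wide; open, the fingers measure 114 mm over their backs; the gripper's body (76 mm by 85 mm) begins 54 mm behind the grasp point. The pads swing forward as they close: fully open they stand 13 mm farther back than shut.
Start: joints at [-1.329, 0.521, -0.036, 1.599, 0.021, 1.021, -0.113], TCP at [0.192, 0.595, 0.231] pointing down, gripper open.
Joint ranges: [-2.91, 2.91], [-0.3, 2.13], [-1.5, 1.42], [0.17, 2.43], [-1.26, 4.41], [0.16, 1.93], [-2.52, 2.52]. Speed limits (rad/s): [1.89, 1.89, 2.39, 2.39, 3.01, 3.01, 3.01].

### API

Orientations are given as [roll, pitch, yaw] about the fixed x, y, z axes, in that order (R = Rz(yaw) Ry(pitch) Rx(roll)).
In Python, from workcell import bot gives the robot as it stands.
- The arm moves only by the tool jog_arm, never from a script. Its argument "motion" is a list of rows, each a list of 5 numbers: the shift along the tool's x, y, z scaled (see below), then the turn about the tool's z scaled (see below), then the opening, from 0 (shut) to 1 (fully open). A call has 1 to 12 rows; each row shifts and turns the commanded pose from where the row before left it, along the tool's axes as they then stand; what a row does not reach is not made up. The controller multiplies each number of a shift by 30 mm and each number of a turn by 0.08 rad. A row lasts 1/10 s, in which the tool goes at most 50 mm and 8.59 degrees, less where a joint would pass 70% of its speed; a pose out of reach is approached as far as the arm can. A call with a number of a shift or a turn outside -1 to 1 is refused whole. A call with a gripper value outside its range is refused whole. The fingers move at their own pace and stop on an object; "newtons" is the grip in N (left out, the last holds). Time passes only in rows, so rows that do not move let the fingers close. It gives the time, the measured TCP pose, the force, the opening and the grip force at its end, in the units of the state.
- bot.observe(): the state, without advancing time (a new reading comes with each control period).
- bot.grab_frame(name): name is "side" or "top" or "wrist"; returns a dict with "pixels" (480x640x3 uint8, red, green, blue), "fovy" (degrees; the focal length in pixels is half the picture's height over the tangent of half this angle, whatever the lens; pixels are square), "cx", "cy" (the principal point, pixels), "rvec" (rotation vector, rad) and "tvec" (3), from world to camera coordinates, as OpenCV has them; the wrist camera has in their place "mount" (4x4, takes a point from camera to tool coordinates, whose origin is the TCP and whose axes are the flange's). Camera axes: x right, y down, z forward; pixel columns grow to the right and rows downward; lengths in m; the calibration is good to about 2 mm. A picture is of the moment at which its call begins: read the wrist's pose just before it. There is no depth.
- bot.job_done(): hands the job in; it is judged then, once.
The state is a dict: "clock": time; "qpos": joint angles; "qd": joint speeds; "joint_efforts": joint torques, N m; "position": TCP position; "tool_rot": TCP orientation; "force": force on the tool from outside, world axes, zero at the start; "moment": the same for the moment, N m; "grip_width": finger opening in m; "finger_force": force on a finger pad.
Only numpy, scipy, OpenCV 4.12 (cv2) and the standard library are available. Lean on these libraries where they do the work, as an engineer would, in place of code of your own. Each camera call takes 0.05 s, during which the arm holds its last target. There are 200 camera calls.

## Working session

There is one attempt and no reset: what is moved stays moved. The work goes in short steps, Python scripts to look and compute and a tool call to move; the robot and the scene stay as the last step left them, time stands still between calls to the robot, and variables do not carry over. Pictures are saved under pics/ and viewed, at most 10 in all, crops included, and the job is handed in when it is done.

Besides the shell and the picture viewer there is one more tool, called after "Request:" in YAML: its name, and indented under it one key for each argument. jog_arm: Moves the arm, as the interface text tells. Shifts and turns lie within -1 to 1; 1 stands for 30 mm of shift or 0.08 rad of turn. Its arguments: {"type":"object","properties":{"motion":{"type":"array","items":{"type":"array","items":{"type":"number"}}},"newtons":{"type":"number"}},"required":["motion"]}

```bash
mkdir -p pics; ls
cat > h.py <<'E'
import numpy as np, cv2
from workcell import bot
def cam(n):
    s=bot.observe(); f=bot.grab_frame(n)
    F=240/np.tan(np.radians(f["fovy"])/2)
    if "mount" in f:
        from scipy.spatial.transform import Rotation as R
        T=np.eye(4); T[:3,:3]=R.from_euler('xyz',s["tool_rot"]).as_matrix(); T[:3,3]=s["position"]
        M=T@np.array(f["mount"]); Rc=M[:3,:3]; c=M[:3,3]
    else:
        Rw=cv2.Rodrigues(np.array(f["rvec"],float))[0]; Rc=Rw.T; c=-Rc@np.array(f["tvec"],float).ravel()
    return dict(img=np.array(f["pixels"]),F=F,cx=f["cx"],cy=f["cy"],R=Rc,c=c)
def ray(k,u,v):
    d=k["R"]@np.array([(u-k["cx"])/k["F"],(v-k["cy"])/k["F"],1]); return d/np.linalg.norm(d)
def onz(k,u,v,z):
    d=ray(k,u,v); return k["c"]+d*(z-k["c"][2])/d[2]
def proj(k,p):
    q=k["R"].T@(np.array(p)-k["c"]); return k["F"]*q[0]/q[2]+k["cx"],k["F"]*q[1]/q[2]+k["cy"]
def save(k,n): cv2.imwrite("pics/"+n,k["img"][:,:,::-1])
E
python3 - <<'E'
from h import *
print(bot.observe())
for n in("top","side","wrist"):
    k=cam(n); save(k,n+"0.png"); np.save("pics/"+n+"0.npy",k,allow_pickle=True); print(n,k["c"],k["F"],k["cx"],k["cy"],k["R"].round(3).tolist())
E
```

```text
pics
{'clock': 0.0, 'qpos': array([-1.32924143,  0.52204961, -0.03629501,  1.60000137,  0.02120516,
        1.02109285, -0.112808  ]), 'qd': array([ 0.00208183, -0.0002542 ,  0.00048953, -0.00045956, -0.00177734,
       -0.00202732,  0.00030344]), 'joint_efforts': array([ 1.59200052e-03, -9.27130938e+01,  1.98069692e+00, -3.69906807e+01,
        1.79628131e-02,  8.56874714e-03,  2.59094463e-05]), 'position': array([0.19165708, 0.59453448, 0.23070629]), 'tool_rot': array([-3.14043106e+00,  1.03516130e-04,  2.82979433e+00]), 'force': array([-0.29390215,  0.04375834, -0.07871554]), 'moment': array([-0.03958965,  0.00786484, -0.04102051]), 'finger_force': 0.0, 'grip_width': 0.08538805095111941}
top [ 0.45401739 -0.01854943  1.28258881] 571.497932388301 308.4108163408958 243.20084470963974 [[0.024, -0.996, 0.083], [-1.0, -0.024, -0.007], [0.009, -0.083, -0.997]]
side [ 0.06033067 -0.71319338  0.9942451 ] 468.67197013896214 317.0229494226002 244.81811882168878 [[0.826, -0.412, 0.385], [-0.563, -0.621, 0.545], [0.014, -0.667, -0.745]]
wrist [0.12687283 0.61678759 0.37394726] 344.4264357657087 324.36416694033693 237.0782609169887 [[0.306, 0.916, 0.259], [0.952, -0.295, -0.084], [-0.001, 0.273, -0.962]]
```

View pics/top0.png

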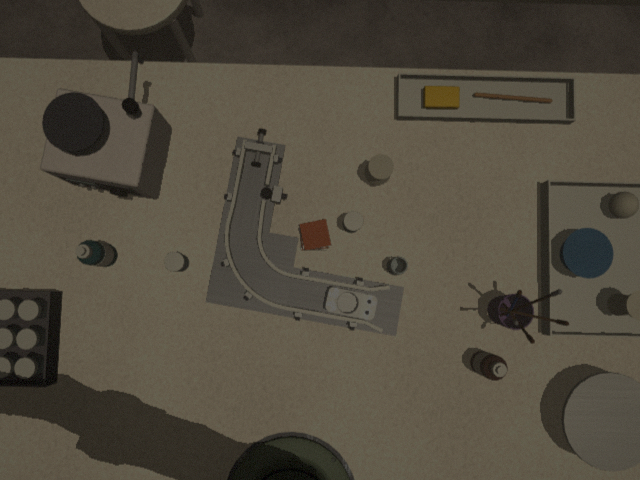

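View pics/side0.png

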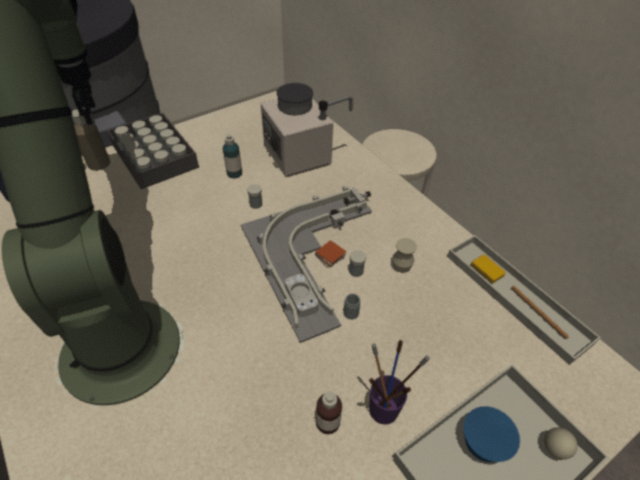

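The top view shows the track at (207–405, 130–335), the carrier at (350,301), the jar at (396,265) and the stop screw at about (257,155). The infeed runs left in the image and the bay runs up.

Run:
```python
from h import *
k=np.load("pics/top0.npy",allow_pickle=True).item()
c=k["img"][120:345,200:420]
c=cv2.convertScaleAbs(c,alpha=1.6)
c=cv2.resize(c,None,fx=2.6,fy=2.6,interpolation=cv2.INTER_CUBIC)
for i in range(0,220,20): cv2.line(c,(int(i*2.6),0),(int(i*2.6),6),(255,0,0),1)
for i in range(0,225,20): cv2.line(c,(0,int(i*2.6)),(6,int(i*2.6)),(255,0,0),1)
cv2.imwrite("pics/crop0.png",c[:,:,::-1])
for n,(u,v),z in (("jar",(396,265),.06),("car",(347,302),.042),("stop",(258,148),.04),("bed br",(396,335),.012),("bed tr",(405,286),.012),("bed bl",(207,301),.012),("bed tl",(238,136),.012)): print(n,onz(k,u,v,z).round(4))
```

```text
jar [ 0.5132 -0.2155  0.06  ]
car [ 0.4315 -0.1133  0.042 ]
stop [0.7655 0.0895 0.04  ]
bed br [ 0.3611 -0.2249  0.012 ]
bed tr [ 0.4693 -0.2438  0.012 ]
bed bl [0.4259 0.1939 0.012 ]
bed tl [0.799 0.138 0.012]
```

View pics/crop0.png

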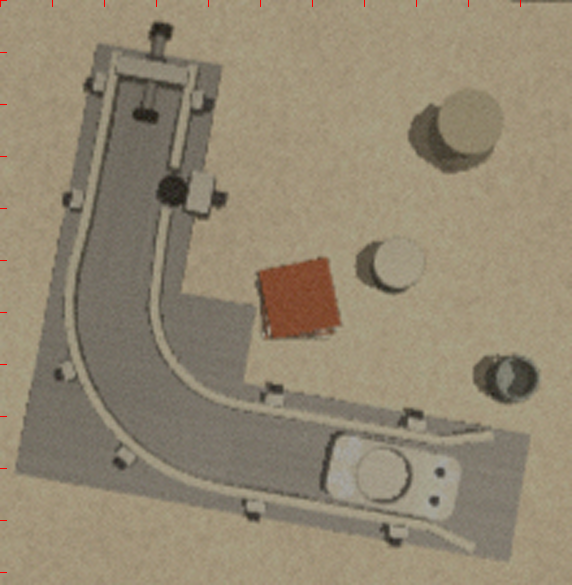

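Crop: the carrier pocket is at (384,474), with its nose to the left and tail to the right. The jar is at about (512,378), the stop tip at (146,114) and the side pad at (172,190). Next I'll fit the track frame and the jar.

```bash
cat > t.py <<'E'
from h import *
from scipy.optimize import least_squares
k=np.load("pics/top0.npy",allow_pickle=True).item()
W=lambda u,v,z: onz(k,200+u/2.6,120+v/2.6,z)
# (crop u,v,z, axis, T value mm)
C=[(300,412,.035,0,36),(380,426,.035,0,36),(250,492,.035,0,-36),(370,512,.035,0,-36),
(104,130,.035,1,155),(92,195,.035,1,155),(184,110,.035,1,89),(179,150,.035,1,89),
(117,80,.042,0,294),(190,84,.042,0,294),(530,432,.012,1,-250),(508,562,.012,1,-250),(172,190,.035,0,206)]
P=np.array([W(*c[:3])[:2] for c in C])
def toT(p,x): 
    c,s=np.cos(x[0]),np.sin(x[0]); d=(np.atleast_2d(p)[:,:2]-x[1:])*1000
    return np.c_[c*d[:,0]+s*d[:,1],-s*d[:,0]+c*d[:,1]]
def res(x):
    t=toT(P,x); return [t[i,c[3]]-c[4] for i,c in enumerate(C)]
r=least_squares(res,[-.15,.44,.07],x_scale=[.01,.001,.001],loss='soft_l1',f_scale=3)
if __name__=="__main__":
    print(r.x,np.round(res(r.x),1))
    for n,a in dict(pocket=(384,474,.042),jarrim=(516,377,.06),jarbase=(506,380,.0),tip=(146,116,.027),tilec=(299,298,.024),lid=(399,264,.064)).items():
        w=W(*a); print(n,w.round(4),toT(w,r.x).round(1))
    g=cv2.cvtColor(k["img"],cv2.COLOR_RGB2GRAY)[285:325,318:385]
    m=(g>np.percentile(g,60)).astype(np.uint8)
    # carrier bright blob
    hsv=cv2.cvtColor(k["img"],cv2.COLOR_RGB2HSV)
    print("hsv carrier",hsv[292,340],hsv[302,347],"bed",hsv[290,300],"jar",hsv[265,396],hsv[265,405],"bench",hsv[250,420])
E
python3 t.py
```

```text
[-0.14794463  0.45162393  0.01244475] [ 1.2  1.1  0.4  1.1 -1.5 -1.6  0.5 -1.4 -6.4  0.9  1.7  2.8 -2.1]
pocket [ 0.4309 -0.1148  0.042 ] [[  -1.7 -128.9]]
jarrim [ 0.5133 -0.2208  0.06  ] [[  95.4 -221.6]]
jarbase [ 0.5134 -0.2221  0.    ] [[  95.7 -222.9]]
tip [0.731  0.0936 0.027 ] [[264.4 121.4]]
tilec [ 0.5779 -0.0411  0.024 ] [[132.8 -34.4]]
lid [ 0.6042 -0.1224  0.064 ] [[ 170.8 -110.9]]
hsv carrier [23 44 98] [ 21  40 103] bed [21 44 76] jar [27 31 81] [20 39 39] bench [ 22  58 102]
```

```bash
cat > plan.py <<'E'
import numpy as np
# plan from pose to waypoints [(x,y,z,yaw)] ; rows in tool units, tool down: x=(c,s,0), y=(s,-c,0), z=(0,0,-1)
def plan(p,yaw,wps,step=.028,turn=.078,nd=2,grip=1):
    p=np.array(p,float); out=[]
    for w in wps:
        while True:
            d=np.array(w[:3])-p; dy=w[3]-yaw
            n=int(np.ceil(max(np.abs(d).max()*1.0/step*1.0,np.linalg.norm(d)/(step*1.4),abs(dy)/turn,1)-1e-3))
            d/=n; c,s=np.cos(yaw),np.sin(yaw)
            t=np.array([c*d[0]+s*d[1],s*d[0]-c*d[1],-d[2]])
            t*=min(1,.03/np.abs(t).max()) if np.abs(t).max()>0 else 1
            r=np.round([*(t/.03),-dy/n/.08],nd); out.append([*map(float,r),grip])
            q=r[:3]*.03; p=p+[c*q[0]+s*q[1],s*q[0]-c*q[1],-q[2]]; yaw-=r[3]*.08
            if n==1: break
    print(len(out),str(out).replace(' ',''),p.round(4),round(yaw,3)); return p,yaw
E
python3 - <<'E'
from plan import *
plan([.1917,.5945,.2307],2.8298,[(.48,.2,.22,2.1),(.5133,-.2215,.2,1.423)])
E
```

```text
32 [[-0.88,-0.64,0.02,0.61,1],[-0.91,-0.59,0.02,0.61,1],[-0.94,-0.55,0.02,0.61,1],[-0.96,-0.5,0.02,0.61,1],[-0.99,-0.46,0.03,0.61,1],[-1.0,-0.4,0.02,0.61,1],[-1.0,-0.35,0.02,0.61,1],[-1.0,-0.3,0.02,0.61,1],[-1.0,-0.24,0.03,0.61,1],[-1.0,-0.19,0.02,0.61,1],[-1.0,-0.14,0.02,0.6,1],[-1.0,-0.09,0.03,0.61,1],[-0.9,-0.04,0.02,0.45,1],[-0.9,-0.01,0.02,0.45,1],[-0.9,0.03,0.02,0.46,1],[-0.91,0.05,0.03,0.45,1],[-0.79,-0.38,0.04,0.53,1],[-0.81,-0.35,0.04,0.53,1],[-0.82,-0.31,0.04,0.53,1],[-0.84,-0.28,0.04,0.53,1],[-0.85,-0.24,0.04,0.53,1],[-0.86,-0.21,0.04,0.53,1],[-0.86,-0.17,0.04,0.53,1],[-0.87,-0.14,0.04,0.53,1],[-0.87,-0.1,0.04,0.53,1],[-0.88,-0.06,0.04,0.53,1],[-0.88,-0.02,0.04,0.53,1],[-0.88,0.01,0.04,0.53,1],[-0.88,0.05,0.05,0.53,1],[-0.88,0.09,0.04,0.53,1],[-0.87,0.12,0.05,0.52,1],[-0.86,0.17,0.04,0.53,1]] [ 0.5135 -0.2214  0.2001] 1.423
```

Request:
jog_arm:
  motion:
    - [-0.88,-0.64,0.02,0.6,1]
    - [-0.91,-0.59,0.02,0.6,1]
    - [-0.94,-0.55,0.02,0.6,1]
    - [-0.96,-0.5,0.02,0.6,1]
    - [-0.99,-0.46,0.02,0.6,1]
    - [-1.0,-0.4,0.02,0.6,1]
    - [-1.0,-0.35,0.02,0.6,1]
    - [-1.0,-0.3,0.02,0.6,1]
    - [-1.0,-0.24,0.02,0.6,1]
    - [-1.0,-0.19,0.02,0.6,1]
    - [-1.0,-0.14,0.02,0.6,1]
    - [-1.0,-0.09,0.02,0.6,1]

```text
clock: 1.35
position: [0.4181, 0.2877, 0.224]
tool_rot: [-3.141, 0.0, 2.252]
force: [0.3, 0.5, -0.1]
grip_width: 0.0858
finger_force: 0.0
```

Request:
jog_arm:
  motion:
    - [-0.9,-0.04,0.02,0.45,1]
    - [-0.9,-0.01,0.02,0.45,1]
    - [-0.9,0.03,0.02,0.45,1]
    - [-0.9,0.05,0.02,0.45,1]
    - [-0.79,-0.38,0.04,0.53,1]
    - [-0.81,-0.35,0.04,0.53,1]
    - [-0.82,-0.31,0.04,0.53,1]
    - [-0.84,-0.28,0.04,0.53,1]
    - [-0.85,-0.24,0.04,0.53,1]
    - [-0.86,-0.21,0.04,0.53,1]
    - [-0.86,-0.17,0.04,0.53,1]
    - [-0.87,-0.14,0.04,0.53,1]

```text
clock: 2.55
position: [0.5007, -0.0096, 0.212]
tool_rot: [-3.141, -0.0, 1.769]
force: [1.0, 0.9, -0.3]
grip_width: 0.0851
finger_force: 0.0
```

Request:
jog_arm:
  motion:
    - [-0.87,-0.1,0.04,0.53,1]
    - [-0.88,-0.06,0.04,0.53,1]
    - [-0.88,-0.02,0.04,0.53,1]
    - [-0.88,0.01,0.04,0.53,1]
    - [-0.88,0.05,0.04,0.53,1]
    - [-0.88,0.09,0.04,0.53,1]
    - [-0.87,0.12,0.04,0.53,1]
    - [0,0,0,0,1]
    - [0,0,0,0,1]

```text
clock: 3.45
position: [0.5166, -0.1929, 0.2034]
tool_rot: [-3.141, -0.0, 1.473]
force: [-0.1, 1.8, -0.3]
grip_width: 0.0854
finger_force: 0.0
```

Run:
```python
from h import *
k=cam("wrist"); s=bot.observe(); print(s["position"],s["tool_rot"],s["qpos"].round(2)); save(k,"w1.png"); np.save("pics/w1.npy",k,allow_pickle=True)
for n,p in dict(jar=(.5133,-.2215,.06),pocket=(.4309,-.1148,.042)).items(): print(n,proj(k,p))
```

```text
[ 0.51674262 -0.19216021  0.20348487] [-3.14106626e+00 -3.64476113e-04  1.47446089e+00] [-0.09  0.48  0.46  1.84 -0.27  0.88  0.41]
jar (np.float64(322.75221173934705), np.float64(256.39273285295485))
pocket (np.float64(214.28382979591265), np.float64(140.29470188083135))
```

View pics/w1.png

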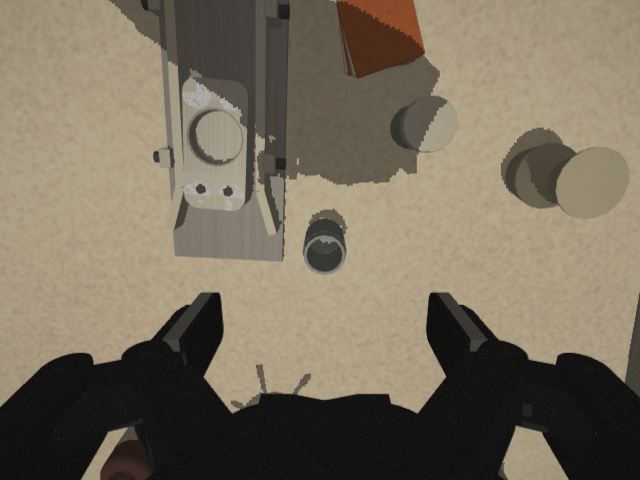

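The wrist view shows the jar rim at (325,254) and the pocket at (216,137) with the carrier's screws at (200,189) and (228,191). The rails and flares are clear.

Run:
```python
from h import *
from t import r,toT
k=np.load("pics/w1.npy",allow_pickle=True).item()
g=cv2.GaussianBlur(cv2.cvtColor(k["img"],cv2.COLOR_RGB2GRAY),(3,3),0)
h=cv2.HoughCircles(g[220:290,290:360],cv2.HOUGH_GRADIENT,1,50,param1=100,param2=12,minRadius=17,maxRadius=25)
print("jar",h if h is None else h[0][:2]+[290,220,0])
h2=cv2.HoughCircles(g[95:180,175:260],cv2.HOUGH_GRADIENT,1,50,param1=60,param2=10,minRadius=22,maxRadius=32)
print("pocket",h2 if h2 is None else h2[0][:2]+[175,95,0])
cj=(h[0][0][:2]+[290,220]) if h is not None else (325,254)
cp=(h2[0][0][:2]+[175,95]) if h2 is not None else (215.5,136)
for n,(u,v),z in (("jar",cj,.06),("jar eye",(325,253),.06),("pocket",cp,.042),("pk eye",(215,136),.042),("dotL",(200.5,189),.042),("dotR",(228,191),.042)):
    w=onz(k,u,v,z); print(n,w.round(4),toT(w,r.x).round(1))
for y in (-170,-60):
  pass
m=cv2.resize(k["img"][60:300,150:370],None,fx=2.5,fy=2.5); cv2.imwrite("pics/w1c.png",m[:,:,::-1])
```

```text
jar [[323.5        252.5         18.79999924]]
pocket [[216.5        136.5         28.10000038]]
jar [ 0.5143 -0.218   0.06  ] [[  96.  -218.7]]
jar eye [ 0.5156 -0.2186  0.06  ] [[  97.3 -219.1]]
pocket [ 0.4333 -0.1119  0.042 ] [[   0.3 -125.7]]
pk eye [ 0.4322 -0.1114  0.042 ] [[  -1.  -125.4]]
dotL [ 0.4111 -0.1546  0.042 ] [[ -15.4 -171.1]]
dotR [ 0.435  -0.1587  0.042 ] [[   8.8 -171.7]]
```

View pics/w1c.png

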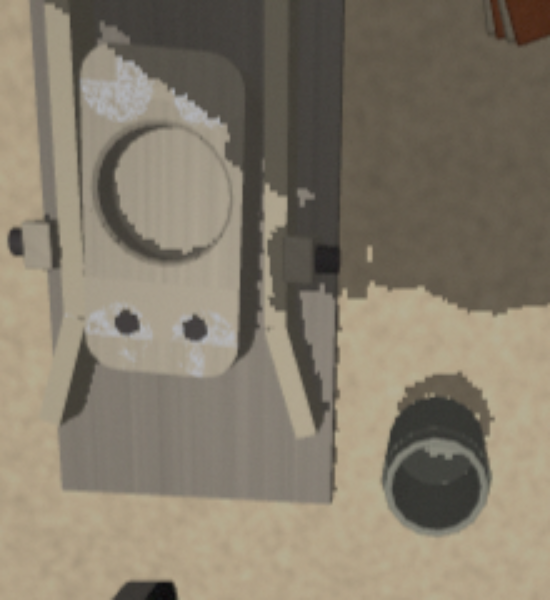

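The jar rim centre is at crop (438,486) and the pocket rim centre at (163,192). Squared to the rail, the fingers would meet the flare, so I'll grasp diagonally.

Run:
```python
from plan import *
p,y=plan([.5167,-.1922,.2035],1.4745,[(.515,-.2195,.13,2.12)])
plan(p,y,[(.515,-.2195,.02,2.12)])
```

```text
9 [[-0.1,0.0,0.27,-0.9,1],[-0.1,-0.0,0.27,-0.9,1],[-0.1,-0.01,0.27,-0.9,1],[-0.1,-0.02,0.27,-0.89,1],[-0.1,-0.03,0.27,-0.9,1],[-0.1,-0.03,0.28,-0.89,1],[-0.09,-0.04,0.27,-0.9,1],[-0.09,-0.04,0.28,-0.89,1],[-0.09,-0.06,0.27,-0.9,1]] [ 0.5149 -0.2196  0.13  ] 2.12
4 [[0.0,0.0,0.92,0.0,1],[0.0,0.0,0.92,0.0,1],[0.0,0.0,0.91,0.0,1],[0.0,0.0,0.92,0.0,1]] [ 0.5149 -0.2196  0.0199] 2.12
```

Request:
jog_arm:
  motion:
    - [-0.1,0,0.27,-0.9,1]
    - [-0.1,0,0.27,-0.9,1]
    - [-0.1,-0.01,0.27,-0.9,1]
    - [-0.1,-0.02,0.27,-0.9,1]
    - [-0.1,-0.03,0.27,-0.9,1]
    - [-0.1,-0.03,0.27,-0.9,1]
    - [-0.09,-0.04,0.27,-0.9,1]
    - [-0.09,-0.04,0.27,-0.9,1]
    - [-0.09,-0.06,0.27,-0.9,1]
    - [0,0,0.5,0,1]
    - [0,0,0,0,1]
    - [0,0,0,0,1]

```text
clock: 4.7
position: [0.5152, -0.2195, 0.116]
tool_rot: [-3.141, -0.0, 2.123]
force: [-0.2, 0.2, 0.6]
grip_width: 0.0853
finger_force: 0.0
```

Run:
```python
from h import *
k=cam("wrist"); s=bot.observe(); print(s["position"],s["tool_rot"]); save(k,"w2.png"); np.save("pics/w2.npy",k,allow_pickle=True)
u,v=map(int,proj(k,(.515,-.2195,.06))); print(u,v)
g=cv2.GaussianBlur(cv2.cvtColor(k["img"],cv2.COLOR_RGB2GRAY),(3,3),0)
h=cv2.HoughCircles(g[v-60:v+60,u-60:u+60],cv2.HOUGH_GRADIENT,1,80,param1=100,param2=12,minRadius=22,maxRadius=42)
print(h); 
for c in h[0]: print(onz(k,c[0]+u-60,c[1]+v-60,.06))
```

```text
[ 0.51538266 -0.21963348  0.11636129] [3.14128680e+00 1.86447067e-04 2.12245115e+00]
321 257
[[[60.5 55.5 32.1]]]
[ 0.51320609 -0.21699179  0.06      ]
```

View pics/w2.png

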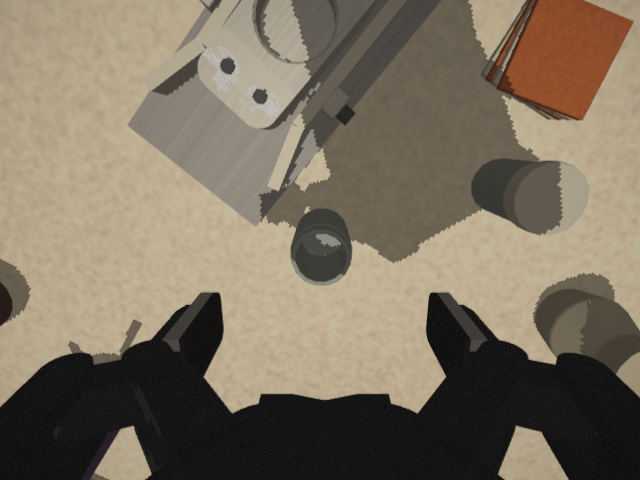

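The jar rim is at (322,255), midway between the fingers and clear of the flare, so I'll descend and grip.

Request:
jog_arm:
  motion:
    - [0,0,0.8,0,1]
    - [0,0,0.8,0,1]
    - [0,0,0.8,0,1]
    - [0,0,0.6,0,1]
    - [0,0,0.2,0,1]
    - [0,0,0,0,1]
    - [0,0,0,0,0]
    - [0,0,0,0,0]
    - [0,0,0,0,0]
    - [0,0,0,0,0]
    - [0,0,0,0,0]
    - [0,0,0,0,0]
  newtons: 20

```text
clock: 5.95
position: [0.5155, -0.2203, 0.0207]
tool_rot: [3.141, 0.001, 2.122]
force: [-1.7, 1.0, 10.8]
grip_width: 0.0385
finger_force: 19.0
```

Request:
jog_arm:
  motion:
    - [0,0,-0.6,0,0]
    - [0,0,-0.8,0,0]
    - [0,0,-0.8,0,0]
    - [0,0,-0.8,0,0]
    - [0,0,0,0,0]
    - [0,0,0,0,0]

```text
clock: 6.55
position: [0.5153, -0.2201, 0.1102]
tool_rot: [3.141, 0.001, 2.122]
force: [-0.3, -0.0, -1.5]
grip_width: 0.0379
finger_force: 20.9
```

Run:
```python
from h import *
k=cam("wrist"); s=bot.observe(); print(s["position"],s["tool_rot"],s["grip_width"]); save(k,"w3.png"); np.save("pics/w3.npy",k,allow_pickle=True)
p=s["position"]; print(proj(k,(p[0],p[1],p[2]+.04)))
```

```text
[ 0.51490423 -0.2199538   0.10956845] [-3.14159250e+00 -2.23071352e-04  2.12192807e+00] 0.03821680078593167
(np.float64(319.6643990149363), np.float64(347.6315016384182))
```

View pics/w3.png

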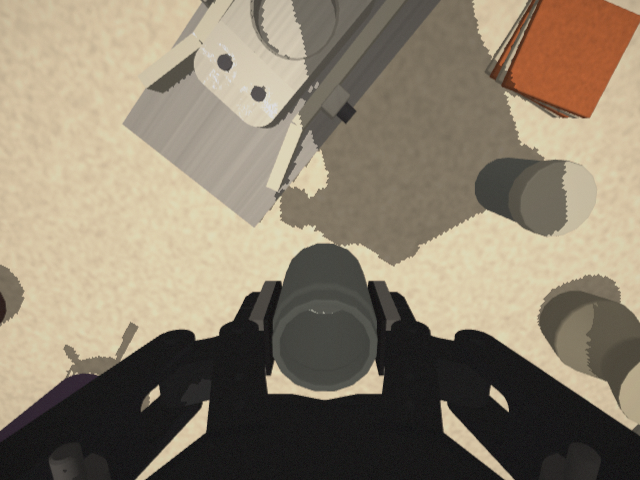

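The jar is held upright between the pads with its rim at (326,344). Next I'll carry it over the pocket.

Run:
```python
from plan import *
plan([.5151,-.2201,.1098],2.122,[(.432,-.1125,.082,2.122)],step=.024,grip=0)
```

```text
5 [[0.9,-0.1,0.19,-0.0,0],[0.9,-0.1,0.18,-0.0,0],[0.9,-0.09,0.19,-0.0,0],[0.9,-0.1,0.18,-0.0,0],[0.91,-0.09,0.19,-0.0,0]] [ 0.432  -0.1124  0.0819] 2.122
```

Request:
jog_arm:
  motion:
    - [0.5,-0.05,0,0,0]
    - [0.9,-0.1,0.1,0,0]
    - [0.9,-0.1,0.1,0,0]
    - [0.9,-0.1,0.2,0,0]
    - [0.9,-0.1,0.3,0,0]
    - [0.4,-0.03,0.22,0,0]
    - [0,0,0,0,0]
    - [0,0,0,0,0]

```text
clock: 7.4
position: [0.4326, -0.1132, 0.082]
tool_rot: [-3.141, 0.0, 2.122]
force: [1.0, -1.2, -1.0]
grip_width: 0.038
finger_force: 20.9
```

Run:
```python
from h import *
k=cam("wrist"); s=bot.observe(); print(s["position"],s["tool_rot"],s["grip_width"]); np.save("pics/w4.npy",k,allow_pickle=True)
p=s["position"]
t=np.linspace(0,2*np.pi,60)
im=cv2.convertScaleAbs(k["img"],alpha=1.5)[:,:,::-1].copy()
def circ(c,rad,z,col):
    pts=np.array([proj(k,(c[0]+rad*np.cos(a),c[1]+rad*np.sin(a),z)) for a in t]).round().astype(int); cv2.polylines(im,[pts],True,col,1)
circ((.432,-.1125),.0225,.042,(0,0,255)); circ(p,.02,p[2]-.0207,(0,255,0))
cv2.imwrite("pics/w4.png",cv2.resize(im[180:440,200:460],None,fx=2.3,fy=2.3))
```

```text
[ 0.43283835 -0.11347917  0.08218713] [3.14149254e+00 6.18465686e-04 2.12117819e+00] 0.03802491343757364
```

View pics/w4.png

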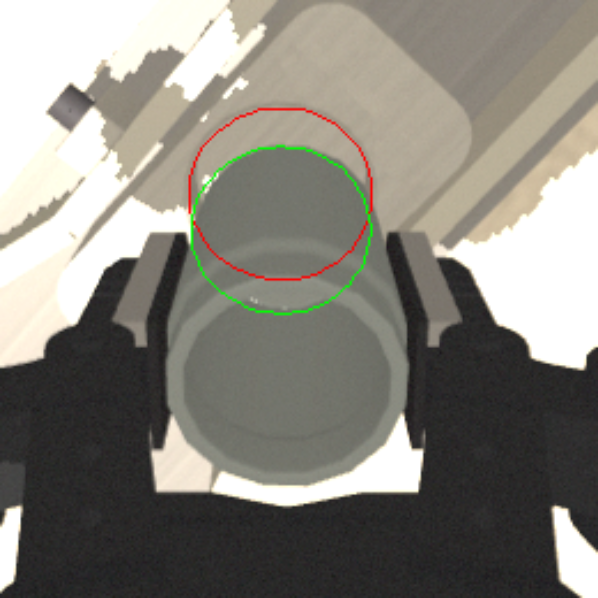

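The jar's bottom matches its prediction (green). The pocket's far rim lies near the red circle, so I'll check that edge numerically.

Run:
```python
from h import *
k=np.load("pics/w4.npy",allow_pickle=True).item()
g=cv2.cvtColor(k["img"],cv2.COLOR_RGB2GRAY).astype(np.float32)
c=np.array([.432,-.1125])
for a in np.radians(np.arange(20,161,14)):
    # angles about tool x heading (yaw 2.12): direction away from tool = +x tool
    th=2.121+a-np.pi/2
    rs=np.arange(17,30,.75)
    uv=np.array([proj(k,(*(c+r/1000*np.array([np.cos(th),np.sin(th)])),.042)) for r in rs],np.float32)
    v=cv2.remap(g,uv[:,0][None],uv[:,1][None],cv2.INTER_LINEAR)[0]
    print(int(np.degrees(a)),v.astype(int).tolist())
print(rs)
```

```text
20 [76, 77, 91, 108, 110, 111, 109, 90, 103, 106, 113, 112, 113, 113, 112, 112, 112, 113]
34 [90, 108, 112, 111, 112, 111, 111, 109, 103, 103, 111, 112, 112, 111, 111, 112, 112, 112]
48 [110, 110, 110, 110, 109, 110, 110, 108, 99, 100, 108, 111, 110, 111, 110, 110, 110, 112]
62 [113, 112, 112, 113, 112, 111, 111, 109, 102, 101, 108, 111, 111, 112, 112, 113, 112, 112]
76 [113, 113, 112, 110, 110, 111, 110, 112, 104, 102, 108, 111, 111, 112, 114, 113, 113, 114]
90 [113, 114, 110, 109, 108, 110, 111, 112, 104, 102, 111, 111, 111, 111, 113, 112, 111, 110]
104 [110, 113, 113, 113, 110, 110, 111, 111, 103, 100, 107, 111, 112, 111, 110, 109, 111, 112]
118 [113, 111, 111, 112, 111, 111, 111, 109, 103, 101, 109, 108, 112, 113, 112, 170, 154, 92]
132 [111, 111, 111, 111, 111, 110, 110, 111, 103, 100, 110, 113, 112, 165, 146, 93, 91, 91]
146 [110, 111, 111, 111, 112, 111, 110, 111, 103, 101, 110, 111, 112, 111, 102, 89, 90, 91]
160 [143, 112, 110, 110, 111, 112, 105, 93, 99, 103, 109, 109, 109, 110, 112, 112, 108, 94]
[17.   17.75 18.5  19.25 20.   20.75 21.5  22.25 23.   23.75 24.5  25.25
 26.   26.75 27.5  28.25 29.   29.75]
```

Run:
```python
from h import *
k=np.load("pics/w4.npy",allow_pickle=True).item()
g=cv2.cvtColor(k["img"],cv2.COLOR_RGB2GRAY).astype(np.float32)
P=np.array([.43283835,-.11347917,.08218713]); yaw=2.1212
def edges(c,z,angs,r0,r1,sgn):
    out=[]
    for a in np.radians(angs):
        th=yaw+a; rs=np.arange(r0,r1,.25)
        uv=np.array([proj(k,(*(c+r/1000*np.array([np.cos(th),np.sin(th)])),z)) for r in rs],np.float32)
        v=cv2.GaussianBlur(cv2.remap(g,uv[:,0][None],uv[:,1][None],cv2.INTER_LINEAR),(5,1),0)[0]
        i=np.argmax(sgn*np.gradient(v)); out.append((a,rs[i],v.min(),v.max()))
    o=np.array(out); A=np.c_[np.cos(o[:,0]),np.sin(o[:,0]),np.ones(len(o))]
    s=np.linalg.lstsq(A,o[:,1],rcond=None)[0]; print("tool x, world-left(-tool y), R:",s.round(2),o[:,1])
print("bottom");edges(P[:2],P[2]-.0207,np.arange(-60,61,12),15,25,1)
print("rim outer, back side");edges(P[:2],P[2]+.0393,np.arange(120,241,10),14,23,1)
print("rim outer all");edges(P[:2],P[2]+.0393,[-150,-135,135,150,165,180,195],14,23,1)
```

```text
bottom
tool x, world-left(-tool y), R: [-0.47 -1.73 20.71] [22.75 21.   21.25 20.5  20.75 20.5  20.   19.75 19.5  19.   18.75]
rim outer, back side
tool x, world-left(-tool y), R: [ 1.32 -1.28 18.35] [16.5  16.5  16.5  16.75 16.5  17.   17.   17.25 17.5  17.75 18.25 18.25
 19.  ]
rim outer all
tool x, world-left(-tool y), R: [ 0.83 -1.22 17.97] [17.75 18.25 16.5  16.75 16.75 17.   17.75]
```

Request:
jog_arm:
  motion:
    - [0.04,-0.06,0.1,0,0]
    - [0,0,0.25,0,0]
    - [0,0,0.2,0,0]
    - [0,0,0.15,0,0]
    - [0,0,0.15,0,0]
    - [0,0,0.1,0,0]
    - [0,0,0,0,0]
    - [0,0,0,0,0]

```text
clock: 8.25
position: [0.4299, -0.1127, 0.0537]
tool_rot: [-3.142, 0.0, 2.122]
force: [0.7, 0.5, -1.0]
grip_width: 0.0383
finger_force: 20.9
```

Request:
jog_arm:
  motion:
    - [0,0,0.1,0,0]
    - [0,0,0.07,0,0]
    - [0,0,0.05,0,0]
    - [0,0,0,0,0]
    - [0,0,0,0,0]

```text
clock: 8.75
position: [0.4299, -0.1126, 0.0471]
tool_rot: [-3.141, -0.0, 2.122]
force: [0.5, -0.2, 0.3]
grip_width: 0.038
finger_force: 20.9
```

Request:
jog_arm:
  motion:
    - [0,0,0,0,0.7]
    - [0,0,0,0,0.7]
    - [0,0,0,0,0.7]
    - [0,0,0,0,0.7]
    - [0,0,-0.4,0,0.7]
    - [0,0,-0.8,0,0.7]
    - [0,0,-0.9,0,0.7]
    - [0,0,-0.9,0,0.7]
    - [-0.8,0.2,-0.5,0.9,0.7]
    - [-0.8,0.2,-0.3,0.9,0.7]
    - [0,0,0,0,0.7]
    - [0,0,0,0,0.7]

```text
clock: 9.95
position: [0.4639, -0.1486, 0.1617]
tool_rot: [3.141, 0.0, 1.978]
force: [-0.2, 0.2, -0.6]
grip_width: 0.0595
finger_force: 0.0
```

Run:
```python
from h import *
from t import r
k=cam("wrist"); s=bot.observe(); print(s["clock"],s["position"],s["tool_rot"],s["qpos"].round(2)); np.save("pics/w5.npy",k,allow_pickle=True)
p=s["position"]; im=cv2.convertScaleAbs(k["img"],alpha=1.2)[:,:,::-1].copy()
def Tw(x,y,z):
    c,sn=np.cos(r.x[0]),np.sin(r.x[0]); return (r.x[1]+(c*x-sn*y)/1000,r.x[2]+(sn*x+c*y)/1000,z/1000)
for x in(-40,-32,32,40):
    for y in (-160,-130,-100,-70): 
        u,v=proj(k,Tw(x,y,35)); cv2.circle(im,(int(u),int(v)),2,(0,0,255),-1)
u,v=proj(k,Tw(0,-188,42)); cv2.circle(im,(int(u),int(v)),3,(255,0,0),-1)
cv2.imwrite("pics/w5.png",im)
```

```text
10.0 [ 0.46350228 -0.14810319  0.1613512 ] [-3.14137974e+00 -4.00501289e-04  1.97846655e+00] [-0.06  0.42  0.33  2.04 -0.2   0.71  0.8 ]
```

View pics/w5.png

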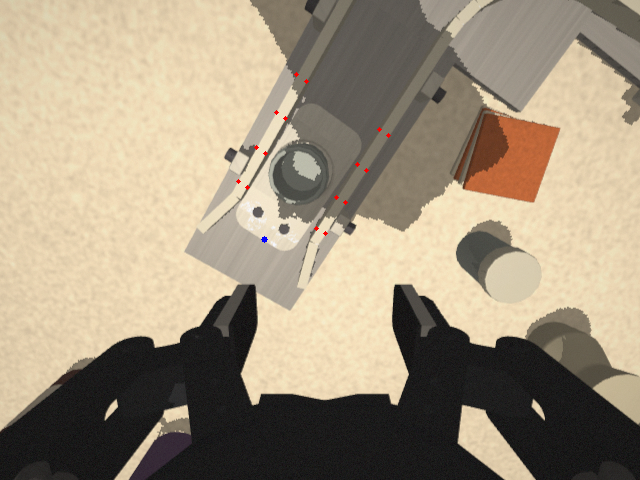

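The jar is seated in the pocket at (298,170). Now I'll plan a feasible carrier path and the approach behind its tail.

```bash
cat > path.py <<'E'
import numpy as np
from scipy.optimize import minimize
X=np.array([-0.14794463,0.45162393,0.01244475])
def T2w(x,y):
    c,s=np.cos(X[0]),np.sin(X[0]); return np.array([X[1]+(c*x-s*y)/1000,X[2]+(s*x+c*y)/1000])
def w2T(p):
    c,s=np.cos(X[0]),np.sin(X[0]); d=(np.array(p[:2])-X[1:])*1000; return np.array([c*d[0]+s*d[1],-s*d[0]+c*d[1]])
# carrier frame boundary (mid at origin), half 54 x 27, r12
a=np.linspace(0,2*np.pi,72,endpoint=False)
B=np.c_[12*np.cos(a)+42*np.sign(np.cos(a)+1e-9),12*np.sin(a)+15*np.sign(np.sin(a)+1e-9)]
B=np.vstack([B,[[t,w] for t in np.linspace(-42,42,9) for w in(-27,27)]])
def clear(P):
    x,y=P.T; r=np.hypot(x-122,y)
    d=np.where((y<0)&(x<90),32-np.abs(x),np.where(x<122,32-np.abs(r-122),32-3*np.clip((x-122)/45,0,1)-np.abs(y-122)))
    return d.min()
def mid(s): # centre line point, heading (T angle)
    L=122*np.pi/2
    if s<0: return np.array([0,s]),np.pi/2
    if s<L: t=s/122; return np.array([122-122*np.cos(t),122*np.sin(t)]),np.pi/2-t
    return np.array([122+s-L,122.]),0.
def pose(s):
    m,h=mid(s); n=np.array([np.sin(h),-np.cos(h)]) # right = inside
    def f(q):
        hh=h+q[1]; R=np.array([[np.cos(hh),-np.sin(hh)],[np.sin(hh),np.cos(hh)]])
        return -clear(B@R.T+m+n*q[0])+.01*abs(q[0])+.5*q[1]**2
    q=minimize(f,[1.5,0.],method="Nelder-Mead",options=dict(initial_simplex=[[0,0],[3,0],[1,.1]])).x
    return m+n*q[0],h+q[1],-f(q)
E
python3 - <<'E'
from path import *
from plan import plan
ss=np.arange(-136,270,6)
Q=np.array([[*p,h,c] for p,h,c in map(pose,ss)])
from scipy.ndimage import gaussian_filter1d as G
S=Q.copy(); S[:,:3]=G(Q[:,:3],1.5,axis=0,mode='nearest'); S[0]=Q[0];
tail=S[:,:2]-54*np.c_[np.cos(S[:,2]),np.sin(S[:,2])]
np.save("path.npy",np.c_[ss,tail,S[:,2]])
for i in range(0,len(ss),4):
    R=np.array([[np.cos(S[i,2]),-np.sin(S[i,2])],[np.sin(S[i,2]),np.cos(S[i,2])]])
    print(ss[i],S[i,:3].round(2),"clr",clear(B@R.T+S[i,:2]).round(1),"tail",tail[i].round(1))
a=T2w(-1,-240); print(a)
plan([.4635,-.1481,.1613],1.9785,[(*a,.12,1.423),(*a,.02,1.423)],grip=0)
E
```

```text
-136 [   0.   -136.      1.57] clr 5.0 tail [  -0. -190.]
-112 [   0.   -111.99    1.57] clr 5.0 tail [  -0. -166.]
-88 [  0.   -88.     1.57] clr 5.0 tail [  -0. -142.]
-64 [  0.   -64.     1.57] clr 5.0 tail [  -0. -118.]
-40 [ 2.00e-02 -4.00e+01  1.57e+00] clr 4.9 tail [ -0.1 -94. ]
-16 [  0.51 -16.     1.54] clr 3.9 tail [ -1.3 -70. ]
8 [2.67 7.78 1.45] clr 2.5 tail [ -3.9 -45.8]
32 [ 7.49 30.73  1.3 ] clr 1.6 tail [ -6.8 -21.3]
56 [15.8  52.49  1.11] clr 1.5 tail [-8.1  4.1]
80 [28.11 72.23  0.92] clr 1.5 tail [-4.8 29.4]
104 [44.04 89.19  0.72] clr 1.5 tail [ 3.4 53.7]
128 [ 62.97 102.71   0.52] clr 1.5 tail [16.2 75.8]
152 [ 84.19 112.24   0.32] clr 1.4 tail [33.  95.1]
176 [106.85 117.7    0.14] clr 1.7 tail [ 53.4 110.1]
200 [1.3038e+02 1.2071e+02 3.0000e-02] clr 2.0 tail [ 76.4 119. ]
224 [154.36 121.99   0.  ] clr 2.0 tail [100.4 122. ]
248 [178.3 122.    0. ] clr 2.0 tail [124.3 122. ]
[ 0.41525753 -0.22478612]
12 [[-0.21,-0.31,0.17,0.87,0],[-0.24,-0.3,0.17,0.87,0],[-0.25,-0.28,0.17,0.87,0],[-0.27,-0.26,0.17,0.87,0],[-0.29,-0.24,0.17,0.87,0],[-0.31,-0.22,0.18,0.86,0],[-0.32,-0.2,0.17,0.87,0],[-0.34,-0.17,0.18,0.86,0],[0.0,0.0,0.83,0.0,0],[0.0,0.0,0.83,0.0,0],[0.0,0.0,0.84,0.0,0],[0.0,0.0,0.83,0.0,0]] [ 0.4152 -0.2248  0.02  ] 1.423
```

Request:
jog_arm:
  motion:
    - [-0.21,-0.31,0.17,0.87,0]
    - [-0.24,-0.3,0.17,0.87,0]
    - [-0.25,-0.28,0.17,0.87,0]
    - [-0.27,-0.26,0.17,0.87,0]
    - [-0.29,-0.24,0.17,0.87,0]
    - [-0.31,-0.22,0.18,0.86,0]
    - [-0.32,-0.2,0.17,0.87,0]
    - [-0.34,-0.17,0.18,0.86,0]
    - [0,0,0.8,0,0]
    - [0,0,0.9,0,0]
    - [0,0,0.9,0,0]
    - [0,0,0.7,0,0]

```text
clock: 11.2
position: [0.4149, -0.2255, 0.0191]
tool_rot: [-3.141, 0.0, 1.42]
force: [0.2, -0.0, 0.4]
grip_width: 0.0
finger_force: 0.0
```

Request:
jog_arm:
  motion:
    - [0,0,0,0,0]
    - [0,0,0,0,0]

```text
clock: 11.4
position: [0.4152, -0.2257, 0.0209]
tool_rot: [-3.141, 0.0, 1.42]
force: [0.6, -0.2, 0.5]
grip_width: -0.0002
finger_force: 0.0
```

Run:
```python
from h import *
from path import w2T
s=bot.observe(); print(s["clock"],s["position"],w2T(s["position"]),s["tool_rot"],s["force"],s["grip_width"])
k=cam("wrist"); im=k["img"][:,:,::-1]
cv2.imwrite("pics/w6.png",im)
```

```text
11.4 [ 0.41521545 -0.2256755   0.02087307] [  -0.91052276 -240.8858682 ] [-3.14087785e+00  1.09310201e-04  1.42045242e+00] [ 0.56149502 -0.21206034  0.52126105] -0.00023638643295329772
```

View pics/w6.png

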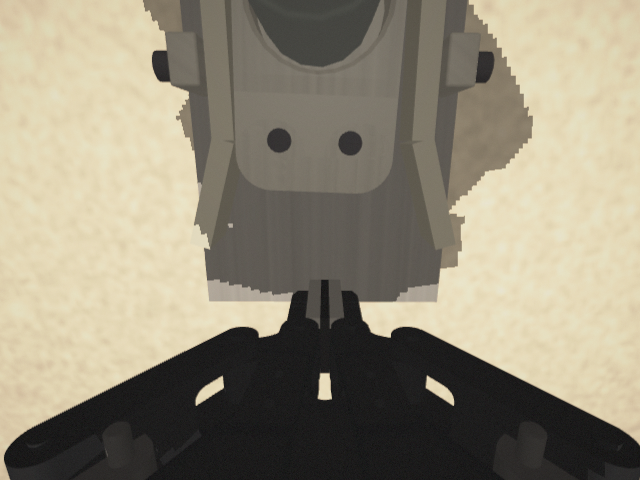

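The fingers are lined up behind the tail, with the carrier about 2 mm left of the channel's centre. Now I'll approach to contact.

Request:
jog_arm:
  motion:
    - [0.2,-0.01,0,0,0]
    - [0.2,-0.01,0,0,0]
    - [0.2,-0.01,0,0,0]
    - [0.2,-0.01,0,0,0]
    - [0.2,0,0,0,0]
    - [0.15,0,0,0,0]
    - [0.1,0,0,0,0]
    - [0.1,0,0,0,0]
    - [0.1,0,0,0,0]
    - [0.1,0,0,0,0]
    - [0.1,0,0,0,0]

```text
clock: 12.55
position: [0.4218, -0.176, 0.0207]
tool_rot: [3.141, 0.0, 1.422]
force: [-0.2, -2.7, -1.0]
grip_width: 0.0
finger_force: 1.1
```

```bash
cat > st.py <<'E'
from h import *
from path import w2T,X
s=bot.observe(); p=s["position"]; y=s["tool_rot"][2]; hd=np.array([np.cos(y),np.sin(y)]); F=s["force"]
print("t",round(s["clock"],2),"T",w2T(p).round(1),"z",round(p[2],4),"headT",round(y-X[0],3),"F along",round(F[:2]@hd,1),"right",round(F[0]*hd[1]-F[1]*hd[0],1),"up",round(F[2],1),"q7",s["qpos"][6].round(2))
E
python3 st.py
```

```text
t 12.55 T [  -1.7 -190.8] z 0.0207 headT 1.57 F along -2.7 right 0.2 up -1.0 q7 0.61
```

```bash
cat > go.py <<'E'
import sys
exec(open("st.py").read())
from path import T2w
from plan import plan
D=np.load("path.npy"); off=11.
def tcp(s_):
    x=[np.interp(s_,D[:,0],D[:,i]) for i in(1,2,3)]
    return np.array([x[0]-off*np.cos(x[2]),x[1]-off*np.sin(x[2])]),x[2]
g=np.arange(-136,264,.5); P=np.array([tcp(a)[0] for a in g])
s0=g[np.argmin(np.hypot(*(P-w2T(p)).T))]
step,n=float(sys.argv[1]),int(sys.argv[2])
w=[]
for i in range(1,n+1):
    q,h=tcp(s0+step*i); w.append((*T2w(*q),.0205,h+X[0]))
print("s0",s0,"lateral err",(w2T(p)-tcp(s0)[0]).round(1),"target head",round(tcp(s0)[1],3))
plan(p,y,w,step=.05,grip=0)
E
python3 go.py 4.5 24
```

```text
t 12.55 T [  -1.7 -190.8] z 0.0207 headT 1.57 F along -2.7 right 0.2 up -1.0 q7 0.61
s0 -126.5 lateral err [-1.7 -0. ] target head 1.571
24 [[0.13,0.06,0.01,-0.01,0],[0.15,-0.0,-0.0,0.0,0],[0.15,-0.0,-0.0,0.0,0],[0.15,-0.0,-0.0,0.0,0],[0.15,-0.0,-0.0,0.0,0],[0.15,-0.0,-0.0,0.0,0],[0.15,-0.0,-0.0,0.0,0],[0.15,-0.0,-0.0,0.0,0],[0.15,-0.0,-0.0,0.0,0],[0.15,-0.0,-0.0,0.0,0],[0.15,-0.0,-0.0,0.0,0],[0.15,-0.0,-0.0,0.0,0],[0.15,-0.0,-0.0,0.0,0],[0.15,-0.0,-0.0,0.0,0],[0.15,-0.0,-0.0,0.0,0],[0.15,-0.0,-0.0,0.0,0],[0.15,-0.0,-0.0,0.01,0],[0.15,-0.0,-0.0,0.0,0],[0.15,-0.01,-0.0,0.02,0],[0.15,-0.0,-0.0,0.03,0],[0.15,-0.01,-0.0,0.04,0],[0.15,-0.01,-0.0,0.07,0],[0.15,-0.01,-0.0,0.08,0],[0.15,-0.02,-0.0,0.12,0]] [ 0.4378 -0.0698  0.0204] 1.393
```

Request:
jog_arm:
  motion:
    - [0.15,0,0,0,0]
    - [0.15,0,0,0,0]
    - [0.15,0.01,0,0,0]
    - [0.15,0.01,0,0,0]
    - [0.15,0.01,0,0,0]
    - [0.15,0.01,0,0,0]
    - [0.15,0.01,0,0,0]
    - [0.15,0,0,0,0]
    - [0.15,0,0,0,0]
    - [0.15,0,0,0,0]
    - [0.15,0,0,0,0]
    - [0.15,0,0,0,0]

```text
clock: 13.75
position: [0.4312, -0.1225, 0.0207]
tool_rot: [-3.142, 0.0, 1.423]
force: [-0.1, -1.9, 0.3]
grip_width: 0.0002
finger_force: 1.2
```

```bash
python3 go.py 4.5 12
python3 - <<'E'
from h import *
k=cam("wrist"); im=k["img"][:,:,::-1]
cv2.imwrite("pics/w7.png",im)
E
```

```text
t 13.75 T [  -0.3 -136.4] z 0.0207 headT 1.571 F along -1.9 right 0.2 up 0.3 q7 0.52
s0 -71.5 lateral err [-0.3  0.1] target head 1.571
12 [[0.15,0.01,0.01,-0.0,0],[0.15,-0.0,-0.0,-0.0,0],[0.15,-0.0,-0.0,-0.0,0],[0.15,-0.0,-0.0,-0.0,0],[0.15,-0.0,-0.0,0.0,0],[0.15,-0.0,-0.0,0.01,0],[0.15,-0.01,-0.0,0.02,0],[0.15,-0.0,-0.0,0.03,0],[0.15,-0.01,-0.0,0.05,0],[0.15,-0.01,-0.0,0.07,0],[0.15,-0.01,-0.0,0.09,0],[0.15,-0.02,-0.0,0.12,0]] [ 0.438  -0.0688  0.0204] 1.391
```

View pics/w7.png

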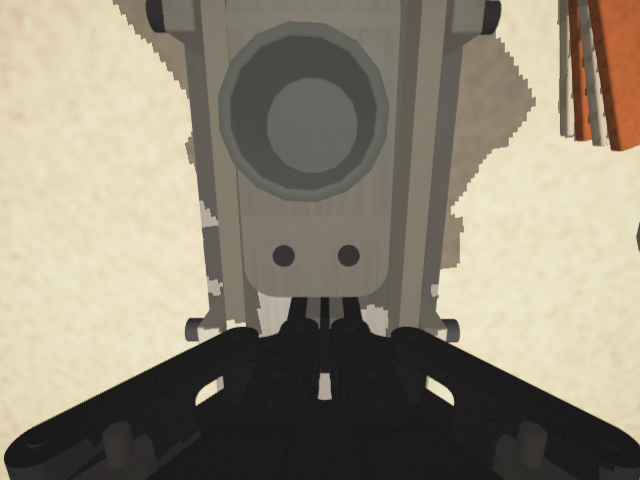

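The carrier is straight against the fingers with the dots at (284,256) and (348,256), and the jar is upright. I've reached the picture limit (one over), so from here I'll go by numbers and force.

Request:
jog_arm:
  motion:
    - [0.15,0,0,0,0]
    - [0.15,0,0,0,0]
    - [0.15,0,0,0,0]
    - [0.15,0,0,0,0]
    - [0.15,0,0,0,0]
    - [0.15,0,0,0.01,0]
    - [0.15,-0.01,0,0.02,0]
    - [0.15,0,0,0.03,0]
    - [0.15,-0.01,0,0.05,0]
    - [0.15,-0.01,0,0.07,0]
    - [0.15,-0.01,0,0.09,0]
    - [0.15,-0.02,0,0.12,0]

```text
clock: 15.0
position: [0.4377, -0.0688, 0.0207]
tool_rot: [-3.142, 0.0, 1.391]
force: [-1.2, -2.6, 1.3]
grip_width: 0.0003
finger_force: 1.2
```

```bash
python3 go.py 3.6 10
```

```text
t 15.0 T [ -1.8 -82.4] z 0.0207 headT 1.539 F along -2.7 right -0.7 up 1.3 q7 0.41
s0 -17.5 lateral err [-0.2  0.1] target head 1.54
10 [[0.12,-0.01,0.01,0.1,0],[0.12,-0.02,-0.0,0.12,0],[0.12,-0.02,-0.0,0.15,0],[0.12,-0.02,-0.0,0.15,0],[0.12,-0.03,-0.0,0.18,0],[0.12,-0.03,-0.0,0.19,0],[0.11,-0.03,-0.0,0.2,0],[0.12,-0.04,-0.0,0.23,0],[0.12,-0.04,-0.0,0.24,0],[0.12,-0.04,-0.0,0.26,0]] [ 0.4378 -0.032   0.0204] 1.245
```

Request:
jog_arm:
  motion:
    - [0.12,-0.01,0,0.1,0]
    - [0.12,-0.02,0,0.12,0]
    - [0.12,-0.02,0,0.15,0]
    - [0.12,-0.02,0,0.15,0]
    - [0.12,-0.03,0,0.18,0]
    - [0.12,-0.03,0,0.19,0]
    - [0.12,-0.03,0,0.2,0]
    - [0.12,-0.04,0,0.23,0]
    - [0.12,-0.04,0,0.24,0]
    - [0.12,-0.04,0,0.26,0]

```text
clock: 16.0
position: [0.438, -0.0319, 0.0207]
tool_rot: [3.141, 0.0, 1.244]
force: [1.1, -3.4, -0.6]
grip_width: 0.0
finger_force: 1.4
```

```bash
python3 go.py 3.6 10
```

```text
t 16.0 T [ -6.9 -45.9] z 0.0207 headT 1.392 F along -2.9 right 2.2 up -0.6 q7 0.26
s0 18.5 lateral err [0.2 0.2] target head 1.393
10 [[0.11,-0.05,0.01,0.27,0],[0.12,-0.05,-0.0,0.29,0],[0.12,-0.05,-0.0,0.32,0],[0.11,-0.05,-0.0,0.32,0],[0.12,-0.06,-0.0,0.34,0],[0.12,-0.06,-0.0,0.35,0],[0.12,-0.06,-0.0,0.36,0],[0.11,-0.06,-0.0,0.36,0],[0.12,-0.06,-0.0,0.37,0],[0.12,-0.06,-0.0,0.37,0]] [0.4378 0.007  0.0204] 0.976
```

Forces stay small, so I'll continue.

Request:
jog_arm:
  motion:
    - [0.11,-0.05,0,0.27,0]
    - [0.12,-0.05,0,0.29,0]
    - [0.12,-0.05,0,0.32,0]
    - [0.11,-0.05,0,0.32,0]
    - [0.12,-0.06,0,0.34,0]
    - [0.12,-0.06,0,0.35,0]
    - [0.12,-0.06,0,0.36,0]
    - [0.11,-0.06,0,0.36,0]

```text
clock: 16.8
position: [0.4368, -0.0009, 0.0207]
tool_rot: [-3.141, 0.0, 1.035]
force: [0.3, -4.1, -0.5]
grip_width: -0.0
finger_force: 1.3
```

```bash
python3 go.py 3.6 10
```

```text
t 16.8 T [-12.7 -15.4] z 0.0207 headT 1.183 F along -3.3 right 2.4 up -0.5 q7 0.07
s0 47.5 lateral err [-0.4 -0.2] target head 1.181
10 [[0.13,-0.05,0.01,0.38,0],[0.12,-0.06,-0.0,0.37,0],[0.11,-0.07,-0.0,0.37,0],[0.12,-0.06,-0.0,0.37,0],[0.12,-0.06,-0.0,0.37,0],[0.12,-0.06,-0.0,0.37,0],[0.11,-0.06,-0.0,0.37,0],[0.12,-0.07,-0.0,0.36,0],[0.12,-0.06,-0.0,0.37,0],[0.12,-0.06,-0.0,0.37,0]] [0.4446 0.0383 0.0204] 0.739
```

Request:
jog_arm:
  motion:
    - [0.12,-0.05,0,0.38,0]
    - [0.12,-0.06,0,0.37,0]
    - [0.12,-0.06,0,0.37,0]
    - [0.12,-0.06,0,0.37,0]
    - [0.12,-0.06,0,0.37,0]
    - [0.12,-0.06,0,0.37,0]
    - [0.11,-0.06,0,0.37,0]
    - [0.12,-0.06,0,0.37,0]
    - [0.12,-0.06,0,0.37,0]
    - [0.12,-0.06,0,0.37,0]

```text
clock: 17.8
position: [0.4452, 0.038, 0.0207]
tool_rot: [-3.142, 0.0, 0.738]
force: [-1.0, -2.2, -0.5]
grip_width: 0.0001
finger_force: 1.3
```

```bash
python3 go.py 3.6 10
```

```text
t 17.8 T [-10.2  24.3] z 0.0207 headT 0.886 F along -2.2 right 1.0 up -0.5 q7 -0.21
s0 83.5 lateral err [ 0.7 -0.2] target head 0.886
10 [[0.11,-0.09,0.01,0.36,0],[0.12,-0.06,-0.0,0.37,0],[0.11,-0.06,-0.0,0.37,0],[0.12,-0.06,-0.0,0.37,0],[0.12,-0.06,-0.0,0.37,0],[0.12,-0.07,-0.0,0.36,0],[0.11,-0.06,-0.0,0.37,0],[0.12,-0.06,-0.0,0.37,0],[0.12,-0.06,-0.0,0.37,0],[0.12,-0.06,-0.0,0.37,0]] [0.463  0.0735 0.0204] 0.443
```

Request:
jog_arm:
  motion:
    - [0.11,-0.08,0,0.36,0]
    - [0.12,-0.06,0,0.37,0]
    - [0.11,-0.06,0,0.37,0]
    - [0.12,-0.06,0,0.37,0]
    - [0.12,-0.06,0,0.37,0]
    - [0.12,-0.07,0,0.36,0]
    - [0.11,-0.06,0,0.37,0]
    - [0.12,-0.06,0,0.37,0]
    - [0.12,-0.06,0,0.37,0]
    - [0.12,-0.06,0,0.37,0]

```text
clock: 18.8
position: [0.4631, 0.0733, 0.0207]
tool_rot: [-3.141, 0.0, 0.443]
force: [-2.2, -1.7, 0.4]
grip_width: 0.0
finger_force: 1.4
```

```bash
python3 go.py 3.6 11
```

```text
t 18.8 T [ 2.4 61.9] z 0.0207 headT 0.591 F along -2.7 right 0.6 up 0.4 q7 -0.51
s0 119.5 lateral err [ 0.4 -0.2] target head 0.591
11 [[0.11,-0.08,0.01,0.37,0],[0.12,-0.06,-0.0,0.37,0],[0.12,-0.06,-0.0,0.37,0],[0.11,-0.06,-0.0,0.37,0],[0.12,-0.06,-0.0,0.37,0],[0.12,-0.07,-0.0,0.37,0],[0.12,-0.06,-0.0,0.37,0],[0.11,-0.06,-0.0,0.37,0],[0.12,-0.07,-0.0,0.38,0],[0.12,-0.06,-0.0,0.37,0],[0.12,-0.06,-0.0,0.37,0]] [0.4938 0.1045 0.0204] 0.117
```

Request:
jog_arm:
  motion:
    - [0.11,-0.08,0,0.37,0]
    - [0.12,-0.06,0,0.37,0]
    - [0.12,-0.06,0,0.37,0]
    - [0.11,-0.06,0,0.37,0]
    - [0.12,-0.06,0,0.37,0]
    - [0.12,-0.07,0,0.37,0]
    - [0.12,-0.06,0,0.37,0]
    - [0.11,-0.06,0,0.37,0]
    - [0.12,-0.06,0,0.37,0]

```text
clock: 19.7
position: [0.4871, 0.0996, 0.0207]
tool_rot: [-3.141, 0.0, 0.177]
force: [-3.0, -0.8, 1.4]
grip_width: 0.0
finger_force: 1.6
```

```bash
python3 go.py 3.6 12
```

```text
t 19.7 T [22.3 91.4] z 0.0207 headT 0.325 F along -3.1 right 0.3 up 1.4 q7 -0.78
s0 152.0 lateral err [-0.3 -0.1] target head 0.324
12 [[0.13,-0.06,0.01,0.39,0],[0.12,-0.06,-0.0,0.37,0],[0.11,-0.07,-0.0,0.36,0],[0.12,-0.05,-0.0,0.34,0],[0.12,-0.06,-0.0,0.34,0],[0.12,-0.06,-0.0,0.3,0],[0.11,-0.05,-0.0,0.29,0],[0.12,-0.04,-0.0,0.26,0],[0.12,-0.05,-0.0,0.23,0],[0.12,-0.04,-0.0,0.22,0],[0.12,-0.03,-0.0,0.18,0],[0.12,-0.04,-0.0,0.17,0]] [0.529  0.1192 0.0204] -0.099
```

Request:
jog_arm:
  motion:
    - [0.12,-0.06,0,0.39,0]
    - [0.12,-0.06,0,0.37,0]
    - [0.12,-0.06,0,0.36,0]
    - [0.12,-0.05,0,0.34,0]
    - [0.12,-0.06,0,0.34,0]
    - [0.12,-0.06,0,0.3,0]
    - [0.11,-0.05,0,0.29,0]
    - [0.12,-0.04,0,0.26,0]
    - [0.12,-0.05,0,0.23,0]
    - [0.12,-0.04,0,0.22,0]

```text
clock: 20.7
position: [0.5221, 0.1171, 0.0207]
tool_rot: [-3.142, 0.0, -0.07]
force: [-2.5, 0.4, 1.8]
grip_width: 0.0
finger_force: 1.6
```

```bash
python3 go.py 3 12
```

```text
t 20.7 T [ 54.3 113.9] z 0.0207 headT 0.078 F along -2.5 right -0.2 up 1.8 q7 -1.05
s0 188.5 lateral err [ 0.1 -0.5] target head 0.075
12 [[0.1,-0.05,0.01,0.19,0],[0.1,-0.03,-0.0,0.14,0],[0.1,-0.03,-0.0,0.13,0],[0.1,-0.03,-0.0,0.13,0],[0.1,-0.02,-0.0,0.1,0],[0.1,-0.03,-0.0,0.1,0],[0.1,-0.01,-0.0,0.06,0],[0.1,-0.02,-0.0,0.06,0],[0.1,-0.01,-0.0,0.02,0],[0.1,-0.0,-0.0,0.03,0],[0.1,-0.0,-0.0,0.0,0],[0.1,-0.01,-0.0,0.01,0]] [0.5586 0.1199 0.0204] -0.148
```

Request:
jog_arm:
  motion:
    - [0.1,-0.04,0,0.19,0]
    - [0.1,-0.03,0,0.14,0]
    - [0.1,-0.03,0,0.13,0]
    - [0.1,-0.03,0,0.13,0]
    - [0.1,-0.02,0,0.1,0]
    - [0.1,-0.03,0,0.1,0]
    - [0.1,-0.01,0,0.06,0]
    - [0.1,-0.02,0,0.06,0]
    - [0.1,-0.01,0,0.02,0]

```text
clock: 21.6
position: [0.5495, 0.1206, 0.0207]
tool_rot: [-3.142, 0.0, -0.143]
force: [-3.7, 0.9, 3.5]
grip_width: -0.0006
finger_force: 1.8
```

```bash
python3 go.py 3 10
```

```text
t 21.6 T [ 80.9 121.4] z 0.0207 headT 0.005 F along -3.8 right -0.3 up 3.5 q7 -1.14
s0 215.5 lateral err [-0.  -0.3] target head 0.003
10 [[0.1,-0.02,0.01,0.04,0],[0.1,0.0,-0.0,0.01,0],[0.1,0.0,-0.0,0.0,0],[0.1,0.0,-0.0,0.01,0],[0.1,-0.0,-0.0,-0.0,0],[0.1,-0.0,-0.0,-0.0,0],[0.1,-0.0,-0.0,-0.0,0],[0.1,-0.0,-0.0,-0.0,0],[0.1,-0.0,-0.0,-0.0,0],[0.1,-0.0,-0.0,-0.0,0]] [0.5793 0.1168 0.0204] -0.148
```

Request:
jog_arm:
  motion:
    - [0.1,-0.02,0,0.04,0]
    - [0.1,0,0,0.01,0]
    - [0.1,0,0,0,0]
    - [0.1,0,0,0,0]
    - [0.1,0,0,0,0]
    - [0.1,0,0,0,0]
    - [0.1,0,0,0,0]

```text
clock: 22.3
position: [0.5699, 0.1181, 0.0206]
tool_rot: [-3.141, 0.001, -0.147]
force: [-6.9, 1.2, 3.4]
grip_width: -0.0
finger_force: 3.5
```

```bash
python3 st.py
```

```text
t 22.3 T [101.4 122. ] z 0.0206 headT 0.001 F along -7.0 right -0.2 up 3.4 q7 -1.16
```

Request:
jog_arm:
  motion:
    - [0.08,0,0,0,0]
    - [0.08,0,0,0,0]
    - [0.08,0,0,0,0]
    - [0.08,0,0,0,0]

```text
clock: 22.7
position: [0.5794, 0.1168, 0.0207]
tool_rot: [-3.141, 0.001, -0.147]
force: [-7.3, 1.2, 5.2]
grip_width: -0.0
finger_force: 3.5
```

Request:
jog_arm:
  motion:
    - [0.07,0,0,0,0]
    - [0.07,0,0,0,0]
    - [0.07,0,0,0,0]
    - [0.07,0,0,0,0]

```text
clock: 23.1
position: [0.5877, 0.1156, 0.0206]
tool_rot: [-3.141, 0.001, -0.147]
force: [-7.3, 2.5, 5.1]
grip_width: -0.0001
finger_force: 3.5
```

```bash
python3 st.py
```

```text
t 23.1 T [119.4 122.1] z 0.0206 headT 0.001 F along -7.6 right -1.4 up 5.1 q7 -1.18
```

Request:
jog_arm:
  motion:
    - [0.04,0,0,0,0]
    - [0.04,0,0,0,0]
    - [0.04,0,0,0,0]
    - [0.04,0,0,0,0]
    - [0.04,0,0,0,0]
    - [0.04,0,0,0,0]
    - [0.04,0,0,0,0]

```text
clock: 23.8
position: [0.596, 0.1145, 0.0206]
tool_rot: [-3.141, 0.001, -0.147]
force: [-6.8, 1.7, 5.6]
grip_width: 0.0
finger_force: 3.4
```

```bash
python3 st.py
```

```text
t 23.8 T [127.7 122.2] z 0.0206 headT 0.001 F along -6.9 right -0.7 up 5.6 q7 -1.18
```

Request:
jog_arm:
  motion:
    - [0.03,0,0,0,0]
    - [0.03,0,0,0,0]
    - [0.03,0,0,0,0]
    - [0.03,0,0,0,0]
    - [0.03,0,0,0,0]
    - [0.03,0,0,0,0]
    - [0.03,0,0,0,0]
    - [0.03,0,0,0,0]

```text
clock: 24.6
position: [0.6032, 0.1134, 0.0207]
tool_rot: [-3.141, 0.001, -0.147]
force: [-5.7, 2.9, 4.4]
grip_width: 0.0
finger_force: 3.3
```

```bash
python3 st.py
```

```text
t 24.6 T [135.  122.2] z 0.0207 headT 0.001 F along -6.1 right -2.0 up 4.4 q7 -1.19
```

Request:
jog_arm:
  motion:
    - [0.02,0,0,0,0]
    - [0.02,0,0,0,0]
    - [0.02,0,0,0,0]
    - [0.02,0,0,0,0]
    - [0.02,0,0,0,0]
    - [0.02,0,0,0,0]

```text
clock: 25.2
position: [0.6067, 0.1129, 0.0207]
tool_rot: [-3.141, 0.001, -0.147]
force: [-5.4, 1.7, 3.8]
grip_width: -0.0006
finger_force: 3.2
```

Request:
jog_arm:
  motion:
    - [0.015,0,0,0,0]
    - [0.015,0,0,0,0]
    - [0.015,0,0,0,0]
    - [0.015,0,0,0,0]
    - [0.015,0,0,0,0]
    - [0.015,0,0,0,0]

```text
clock: 25.8
position: [0.6094, 0.1125, 0.0207]
tool_rot: [-3.141, 0.001, -0.147]
force: [-6.5, 2.3, 5.0]
grip_width: 0.0003
finger_force: 3.2
```

Request:
jog_arm:
  motion:
    - [0.015,0,0,0,0]
    - [0.015,0,0,0,0]
    - [0.015,0,0,0,0]
    - [0.015,0,0,0,0]
    - [0.015,0,0,0,0]

```text
clock: 26.3
position: [0.6106, 0.1124, 0.0205]
tool_rot: [-3.141, 0.003, -0.147]
force: [-15.3, 4.5, 11.1]
grip_width: -0.0002
finger_force: 7.9
```

The stop is met: push of about 15.8 N against about 6.6 N of drag, so about 9 N on the stop. I'll hold it there.

Request:
jog_arm:
  motion:
    - [0,0,0,0,0]
    - [0,0,0,0,0]
    - [0,0,0,0,0]
    - [0,0,0,0,0]
    - [0,0,0,0,0]

```text
clock: 26.8
position: [0.6106, 0.1124, 0.0205]
tool_rot: [-3.141, 0.003, -0.147]
force: [-13.0, 3.6, 8.1]
grip_width: 0.0003
finger_force: 6.6
```

```bash
python3 st.py
```

```text
t 26.8 T [142.5 122.3] z 0.0205 headT 0.001 F along -13.4 right -1.6 up 8.1 q7 -1.19
```

Request:
jog_arm:
  motion:
    - [0.006,0,0,0,0]
    - [0,0,0,0,0]
    - [0,0,0,0,0]
    - [0,0,0,0,0]

```text
clock: 27.2
position: [0.6106, 0.1124, 0.0205]
tool_rot: [-3.141, 0.003, -0.147]
force: [-14.5, 3.1, 9.5]
grip_width: -0.0002
finger_force: 7.3
```

Request:
jog_arm:
  motion:
    - [-0.03,0,0,0,0]
    - [-0.05,0,0,0,0]
    - [-0.1,0,0,0,0]
    - [-0.3,0,0,0,0]
    - [-0.4,0,0,0,0]
    - [-0.3,0,0,0,0]
    - [0,0,-0.6,0,0]
    - [0,0,-0.9,0,0]
    - [0,0,-0.9,0,0]
    - [0,0,-0.9,0,0]
    - [0,0,-0.5,0,0]
    - [0,0,0,0,0]

```text
clock: 28.4
position: [0.578, 0.1172, 0.1371]
tool_rot: [-3.14, -0.003, -0.147]
force: [0.2, -0.6, -1.2]
grip_width: -0.0003
finger_force: 0.0
```

Run:
```python
exec(open("st.py").read())
from path import T2w
k=cam("wrist"); o=cam("top")
# jar rim from top cam (z=.086), expected origin: T x ~ 142.5+11+62
e=T2w(215.5,122)
for n,q,rr in(("top",o,(6,12)),("wrist",k,(30,70))):
    u,v=map(int,proj(q,(*e,.086))); w=rr[1]*2
    print(n,u,v)
    g=cv2.cvtColor(q["img"],cv2.COLOR_RGB2GRAY); y0,x0=max(v-w,0),max(u-w,0)
    h=cv2.HoughCircles(g[y0:v+w,x0:u+w],cv2.HOUGH_GRADIENT,1,40,param1=60,param2=10,minRadius=rr[0],maxRadius=rr[1])
    if h is not None:
        for c in h[0][:2]: print(c, w2T(onz(q,c[0]+x0,c[1]+y0,.086)).round(1))
```

```text
t 28.4 T [109.6 122.2] z 0.1371 headT 0.001 F along 0.2 right 0.5 up -1.2 q7 -1.28
top 249 180
[22.5 24.5  7.8] [215.5 126.3]
wrist 327 67
[129.5  60.5  35. ] [218.7 127.4]
[129.5 109.5  69.4] [195.1 127.5]
```

The jar is found over the seated carrier, at T of about (216,125), and the arm is clear. I'll hand in.

```bash
python3 -c "
from workcell import bot
print(bot.job_done())"
```

```text
the job is handed in; nothing more can be done
None
```

The job is handed in at about 28 s of the 72 s: the jar stands in the carrier's pocket, and the carrier was seated against the stop at an estimated 7–9 N and released. I couldn't directly check that the nose still touches the stop after release, no result came back at hand-in, and I viewed 11 pictures against the limit of 10.

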